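Lock the robot's mast clamp with the long T-key

ROBOT

A 7-joint arm with a two-finger parallel gripper is mounted at the origin on the work surface. World frame = base frame: x ahead of the robot, y to its left, z up, the work surface at z = 0. Lengths are in m, angles in rad, forces in N, time in s.
With the tool pointing down it reaches from about 0.425 to 0.925 m from the base axis. Payload 6.8 kg.
Tool frame: the origin (TCP) lies midway between the tips of the shut fingers; the grasp point (between the pads) lies 19 mm behind it; z points along the fingers, y is the line along which they close (so a half turn about z gives the same grasp; the last joint's range is limited). The gripper opens to 85 mm and grips with 20 to 120 N. Pads are 22 mm wide; open, the fingers measure 114 mm over their backs; the gripper's body (76 mm by 85 mm) begins 54 mm behind the grasp point. The pads swing forward as they close: fully open they stand 13 mm farther back than shut.
Start: joints at [-1.228, 0.477, 0.022, 1.555, -0.011, 1.109, -0.083], TCP at [0.294, 0.608, 0.231] pointing down, gripper open.
Joint ranges: [-2.96, 2.96], [-0.34, 2.1], [-1.41, 1.46], [0.24, 2.44], [-1.37, 4.51], [0.17, 1.92], [-2.96, 2.96]. Speed limits (rad/s): [2.39, 2.39, 3.14, 3.14, 3.14, 3.14, 3.14].

INTERFACE

Orientations are given as a rotation vector (axis times angle).
In Python, from bench import r gives the robot as it stands. The module is installed in compiled form; this text tells all that it offers.
- The arm moves only by the tool apply_moves, never from a script. Its argument "rows" is a list of rows, each a list of 6 numbers: the shift along the tool's x, y, z scaled (see below), then the turn, a rotation vector about the tool's x, y, z scaled (see below). A call has 1 to 5 rows; each row is the pose to reach, as a shift and turn from the pose commanded when the call began, along the tool's axes at that moment; what a row does not reach only later rows make up. The controller multiplies each number of a shift by 0.25 m and each number of a turn by 90 degrees. A row lasts 1/8 s, in which the tool goes at most 62.5 mm and 10.7 degrees, less where a joint would pass 70% of its speed; a pose out of reach is approached as far as the arm can. A call with a number of a shift or a turn outside -1 to 1 is refused whole. A call with a gripper value outside its range is refused whole. "claw" is the opening, from 0 (shut) to 1 (fully open), set as the call begins (left out, the last holds). The fingers move at their own pace and stop on an object; "newtons" is the grip in N (left out, the last holds). Time passes only in rows, so rows that repeat a pose let the fingers close. It gives the time, the measured TCP pose, the force, the opening and the grip force at its end, in the units of the state.
- r.get_obs(): the state, without advancing time (a new reading comes with each control period).
- r.grab_frame(name): name is "scene" or "side" or "wrist"; returns a dict with "pixels" (400x640x3 uint8, red, green, blue), "intrinsics" (3x3 intrinsics, pixels), "eye" and "attitude" of the camera in the world. Camera axes: x right, y up, looking along -z (the intrinsics and any distortion apply to the point x, -y, -z); pixel columns grow to the right and rows downward; lengths in m; the calibration is good to about 2 mm. A picture is of the moment at which its call begins. There is no depth.
- r.hand_in(): hands the job in; it is judged then, once.
Trained networks look in a picture, given as the dict that the camera call returned (one of the last four; its "shot" number tells which), for a name from the list of things; names that differ only in an ending like _2 or _b are one class to them, and where a whole thing is asked for, a point or a joint stands for the part that bears it (a point fixed in the world has none). Each returns a list of dicts, best first, with "conf" (0 to 1); they miss things now and then, are a little off and sometimes report something else, mostly with a low value. They report only what shows in the picture. A call takes as long as a camera call. They do not tell look-alikes from the thing itself.
- r.search_frame(picture, thing): "rect" ([left, top, width, height] in pixels, round what is visible of it).
- r.outline_of(picture, thing): "pixels" (400x640 bool, what is visible of it) and "rect" ([left, top, width, height] in pixels, round what is visible of it).
- r.landmark_of(picture, thing): "point" ([column, row] in pixels: a listed point, or the origin of a listed thing).
The state is a dict: "clock": time; "joints": joint angles; "qvel": joint speeds; "tau": joint torques, N m; "tcp_pos": TCP position; "orientation": TCP orientation; "contact_force": force on the tool from outside, world axes, zero at the start; "moment": the same for the moment, N m; "grip_width": finger opening in m; "gripper_force": force on a finger pad.
Only numpy, scipy, OpenCV 4.12 (cv2) and the standard library are available. Lean on these libraries where they do the work, as an engineer would, in place of code of your own. Each camera call takes 0.05 s, during which the arm holds its last target. There are 200 camera calls.

TASK

Take the long T-key out of its stand, lower it down the square shaft of the little wheeled robot until its socket drops right over the square stem at the bottom, and turn it clockwise (seen from above) until the clamp finger comes up against its stop. Work gently by feel: the stem's angle is not known, it is sprung and has play, and must not be forced; keep the gripper itself off the robot and leave the things around alone. Then lift the key out and stand it back upright, all the way down, in its stand.

Things in the scene. Friction and masses are not known exactly. Their poses are not given: they have to be found in the camera images.
- key: steel T-key, 176 mm tall, 350 g, upright in the stand at the start. Origin: centre of its foot (underside); z up along the key, x along the crossbar. From the foot up: a square socket 32 x 32 mm outside (sides along x and y) with a square pocket 23 x 23 mm, 30 mm deep, open downward; solid to 36 mm; a round rod 12 mm thick to 160 mm; the crossbar on top
- key_bar (a point): centre of the key's crossbar, 168 mm above the foot: a bar 100 mm long (x), 14 mm wide (y), 16 mm high, with flat sides to grip from above; axes as the key's
- stand: fixed black holder for the key on a 100 x 100 x 8 mm base plate. Origin: centre of its underside, z up. An upright square tube, open on top, inside 42 x 42 mm (sides along x and y), walls 5 mm, inner floor at 8 mm and rim at 70 mm height; the key's foot stands on the inner floor
- rover: fixed small wheeled robot, 180 x 160 mm, with an upright square aluminium shaft at its middle. Origin: on the shaft's axis at table height, z up. Its mechanism is damaged if the key presses on it with more than 45 N, all contacts added up: a hard push down, or turning on against the stop with some 0.5 N m
- shaft_rim (a point): centre of the open top of the shaft, 150 mm above the table; inside 54 x 54 mm (sides along the rover's x and y), walls 5 mm, 78 mm deep to the stem's tip; axes are the rover's
- stem_tip (a point): rest place of the stem's tip, on the shaft's axis, 72 mm above the table (axes are the rover's, not the stem's). From the tip down: a centring cone 10 mm high, 8 mm thick at the tip, 20 mm at its base; then a 20 x 20 mm steel square from 62 down to 45 mm height. It is sprung: pressed, it sinks up to 6 mm (about 3 N to start, 8.4 N at the end), then is solid; in line with the socket it springs up into it
- seat (a point): centre of the steel disc, 44 mm across, round the stem's foot, 45 mm above the table: a fully seated key stands on it. The stem has 1 rad of free play: its sides stand turned clockwise from the rover's axes by the clamp reading plus a hidden angle of -0.5 to +0.5 rad. Turned clockwise it drives the clamp once that angle is +0.5; the play has 0.06 N m friction. The socket fits within about 0.15 rad
- clamp (a joint): angle of the clamp, the flat steel finger that sticks out 84 mm from the axis, under the shaft, above the robot's deck: 0 when it points along the rover's -x, growing as it turns clockwise seen from above; its hard stop is at 0.95 rad (locked from 0.84 up). It starts at 0 to 0.2, takes 0.15 N m to turn and stays where it is left
- wheel: loose spare wheel, black tyre 62 mm across and 24 mm high, lying flat between the task's things; origin at the centre of its underside; leave it alone
- brick: loose grey controller brick 60 x 90 x 30 mm with a small screen, lying flat nearest the arm; origin at the centre of its underside; leave it alone
- gear: loose grey plastic gear, 66 mm across, 14 mm high at its hub, lying flat beyond the wheel; origin at the centre of its underside; leave it alone
There are look-alikes about, which are no part of the job. What is shaped like the stand but blue, green or purple is not meant.

How it is judged:
On the way, in this order (a step that is already met when the one before it is completed fails the run):
1. the key's socket is fully over the square stem, the clamp not yet turned (z of key in the frame of rover below 0.051 m and horizontal distance between key and rover below 0.008 m and angle between key's own z axis and vertical below 0.15 rad and value of joint clamp below 0.6 rad), for 0.1 s.
2. the clamp is turned to its stop with the key on the stem (value of joint clamp above 0.84 rad and z of key in the frame of rover below 0.055 m and horizontal distance between key and rover below 0.008 m), for 0.1 s.
At the end, for the whole second after the job is handed in: The clamp is within 0.11 rad of its stop (joint above 0.84 rad), and the key stands released, upright within 0.2 rad and at rest in its stand, its foot on the inner floor (less than 16 mm above the table) (value of joint clamp above 0.84 rad and z of key in the frame of stand below 0.016 m and horizontal distance between key and stand below 0.02 m and angle between key's own z axis and vertical below 0.2 rad and linear speed of key below 0.02 m/s); the robot touches nothing.
It fails at once if the key presses on the wheeled robot or its mechanism with more than 45 N (contact force between key and rover above 45 N).
It fails at once if the gripper presses on the wheeled robot with more than 5 N (contact force between the fingers and rover above 5 N).
It fails at once if the spare wheel, the controller brick or the gear is moved by more than 30 mm (distance of any of wheel, brick, gear from where it was at the start of the episode above 0.03 m).
It also fails if it takes over 70 s, if anything falls off the work surface, if the arm or the gripper's body presses on something with over 40 N, if the wrist force passes 120 N, or if a joint passes its speed limit or range.

## Working session

There is one attempt and no reset: what is moved stays moved. The work goes in short steps, Python scripts to look and compute and a tool call to move; the robot and the scene stay as the last step left them, time stands still between calls to the robot, and variables do not carry over. Pictures are saved under pics/ and viewed, at most 10 in all, crops included, and the job is handed in when it is done.

Besides the shell and the picture viewer there is one more tool, called after ">>>" as name([rows], argument=value, ...), one row to a line, values as JSON. apply_moves: Moves the arm, as the interface text tells. Its arguments: {"type":"object","properties":{"rows":{"type":"array","items":{"type":"array","items":{"type":"number"}}},"claw":{"type":"number"},"newtons":{"type":"number"}},"required":["rows"]}

```bash
mkdir -p pics
cat > h.py <<'E'
import numpy as np, cv2
from scipy.spatial.transform import Rotation as R
from bench import r
def att(f):
    a=np.array(f["attitude"],float)
    return a if a.shape==(3,3) else (R.from_rotvec(a).as_matrix() if a.size==3 else R.from_quat(a).as_matrix())
def ray(f,p):
    K=np.array(f["intrinsics"]); d=np.linalg.inv(K)@np.array([p[0],p[1],1.]); d=np.array([d[0],-d[1],-d[2]])
    return np.array(f["eye"]),att(f)@d
def onz(f,p,z):
    e,d=ray(f,p); return e+d*(z-e[2])/d[2]
def proj(f,X):
    c=att(f).T@(np.array(X)-f["eye"]); c=np.array([c[0],-c[1],-c[2]]); q=np.array(f["intrinsics"])@c; return q[:2]/q[2]
def save(f,n): cv2.imwrite("pics/"+n,cv2.cvtColor(f["pixels"],cv2.COLOR_RGB2BGR))
def tri(rs):
    A=np.zeros((3,3));b=np.zeros(3)
    for e,d in rs:
        d=d/np.linalg.norm(d);P=np.eye(3)-np.outer(d,d);A+=P;b+=P@e
    return np.linalg.solve(A,b)
E
python3 - <<'E'
from h import *
np.set_printoptions(precision=3,suppress=True)
o=r.get_obs();print({k:np.round(v,3) for k,v in o.items()})
Z={"key_bar":.176,"key":.008,"stand":0,"rover":0,"shaft_rim":.15,"clamp":.05,"wheel":0,"brick":0,"gear":0}
for c in ["scene","side"]:
    f=r.grab_frame(c);save(f,c+"0.png");print(c,f["intrinsics"],f["eye"],f["attitude"],[k for k in f])
    for t,z in Z.items():
        for l in r.landmark_of(f,t)[:3]: print(t,round(l["conf"],2),np.round(l["point"],1),onz(f,l["point"],z))
E
```

```text
{'clock': np.float64(0.0), 'joints': array([-1.228,  0.478,  0.022,  1.556, -0.012,  1.109, -0.083]), 'qvel': array([ 0.001, -0.   , -0.   , -0.   ,  0.001,  0.002, -0.002]), 'tau': array([ -0.   , -59.645,   1.608, -28.119,   0.012,   0.009,   0.   ]), 'tcp_pos': array([0.294, 0.607, 0.23 ]), 'orientation': array([-0.702, -3.062,  0.003]), 'contact_force': array([ 0.938, -0.523,  0.178]), 'moment': array([-0.001,  0.016, -0.031]), 'gripper_force': np.float64(0.0), 'grip_width': np.float64(0.086)}
scene [[393.88    0.    323.846]
 [  0.    393.88  200.759]
 [  0.      0.      1.   ]] [ 1.224 -0.227  0.865] [0.706 0.445 1.064] ['pixels', 'intrinsics', 'eye', 'attitude', 'shot']
key_bar 0.83 [359.3 186.3] [0.584 0.181 0.176]
key_bar 0.29 [215.9 241.2] [ 0.606 -0.201  0.176]
key 0.92 [355.8 231. ] [0.591 0.178 0.008]
stand 0.96 [353.8 231.9] [0.585 0.175 0.   ]
stand 0.95 [390.2 185.4] [0.461 0.378 0.   ]
stand 0.64 [420.7 230.4] [0.664 0.353 0.   ]
rover 0.88 [223.  273.8] [ 0.565 -0.206  0.   ]
shaft_rim 0.9 [213.3 236.2] [ 0.565 -0.202  0.15 ]Traceback (most recent call last):
  File "<stdin>", line 8, in <module>
ValueError: it knows: brick, gear, key, key_bar, rover, seat, shaft_rim, stand, stem_tip, wheel
```

Run:
```python
from h import *
np.set_printoptions(precision=3,suppress=True)
Z={"key_bar":.176,"key":.008,"stand":0,"rover":0,"shaft_rim":.15,"wheel":0,"brick":0,"gear":0}
for c in ["scene","side"]:
    f=r.grab_frame(c);save(f,c+"0.png");print(c,f["eye"],f["attitude"])
    for t,z in Z.items():
        for l in r.landmark_of(f,t)[:3]: print(t,round(l["conf"],2),np.round(l["point"],1),onz(f,l["point"],z))
a=cv2.imread("pics/scene0.png");b=cv2.imread("pics/side0.png")
cv2.imwrite("pics/both.png",cv2.resize(np.vstack([a,b]),(480,600)))
```

```text
scene [ 1.224 -0.227  0.865] [0.706 0.445 1.064]
key_bar 0.92 [357.6 190. ] [0.595 0.17  0.176]
key_bar 0.25 [222. 275.] [ 0.701 -0.213  0.176]
key 0.94 [355.2 231.8] [0.593 0.175 0.008]
stand 0.94 [354.2 232.5] [ 0.588  0.175 -0.   ]
stand 0.76 [420.  228.9] [0.658 0.355 0.   ]
stand 0.66 [396.4 184. ] [ 0.464  0.4   -0.   ]
rover 0.67 [224.1 277.2] [ 0.577 -0.206  0.   ]
shaft_rim 0.66 [214.8 239.8] [ 0.577 -0.201  0.15 ]
wheel 0.83 [292.3 243. ] [ 0.547 -0.002  0.   ]
wheel 0.46 [356.2 231.7] [0.588 0.181 0.   ]
brick 0.86 [274.1 209.6] [ 0.401 -0.002  0.   ]
brick 0.4 [224.4 276. ] [ 0.573 -0.204  0.   ]
gear 0.81 [320.7 290.5] [0.722 0.005 0.   ]
gear 0.29 [273.4 204.9] [ 0.381  0.003 -0.   ]
side [0.474 0.737 0.686] [ 0.103 -1.289 -2.76 ]
key_bar 0.9 [298.1 216.1] [0.588 0.18  0.176]
key 0.6 [300.  268.9] [0.594 0.171 0.008]
stand 0.95 [357.3 373.4] [0.457 0.394 0.   ]
stand 0.93 [299.5 273. ] [0.595 0.176 0.   ]
stand 0.63 [385.5 281.8] [0.404 0.183 0.   ]
rover 0.77 [331.1 175.2] [ 0.557 -0.2    0.   ]
rover 0.44 [326.4 155. ] [ 0.581 -0.308  0.   ]
shaft_rim 0.7 [326.4 128.6] [ 0.571 -0.21   0.15 ]
shaft_rim 0.7 [327.1 221.1] [0.533 0.161 0.15 ]
shaft_rim 0.29 [329.4 174.1] [0.543 0.001 0.15 ]
wheel 0.61 [330.3 220. ] [ 0.542 -0.005  0.   ]
brick 0.74 [296.8 213.1] [ 0.632 -0.024  0.   ]
brick 0.61 [393.6 222.7] [ 0.38  -0.009  0.   ]
gear 0.75 [263.7 219.6] [0.714 0.009 0.   ]
```

View pics/scene0.png

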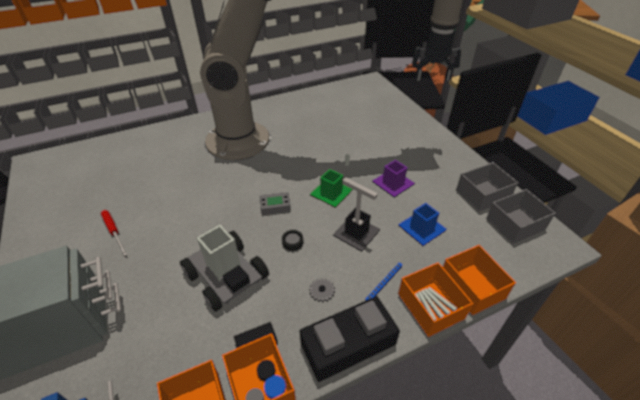

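View pics/side0.png

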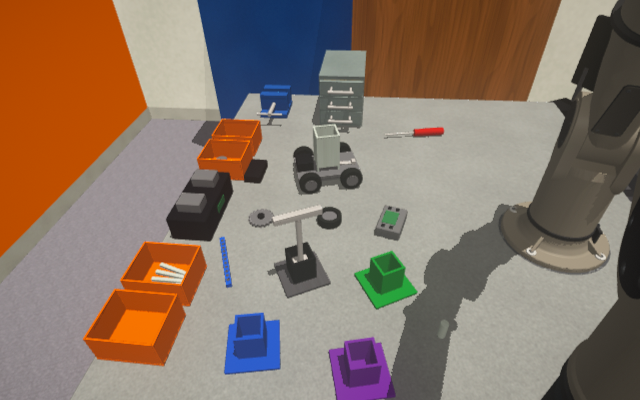

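The four stand-shaped things are green (332,187), purple (395,178), blue (424,223) and black holding the T-key (357,235) in the scene picture. The black one is the stand. The rover's shaft is at (216,240). I'll confirm the stand in a wrist crop from above.

>>> apply_moves([
  [-0.9,-0.54,-0.5,0,0,0],
  [-0.9,-0.54,-0.5,0,0,0],
  [-0.9,-0.54,-0.5,0,0,0],
  [-0.9,-0.54,-0.5,0,0,0],
  [-0.9,-0.54,-0.5,0,0,0],
], claw=1)

```text
clock: 1.82
tcp_pos: [0.4399, 0.3852, 0.3582]
orientation: [0.707, 3.059, 0.002]
contact_force: [0.4, 0.4, -0.2]
grip_width: 0.0855
gripper_force: 0.0
```

>>> apply_moves([
  [-0.8,-0.54,-0.3,0,0,0],
  [-0.8,-0.54,-0.3,0,0,0],
  [-0.8,-0.54,-0.3,0,0,0],
  [-0.8,-0.54,-0.3,0,0,0],
  [-0.8,-0.54,-0.3,0,0,0],
])

```text
clock: 2.45
tcp_pos: [0.5618, 0.1734, 0.4333]
orientation: [0.716, 3.055, 0.0]
contact_force: [-0.2, 0.3, 0.2]
grip_width: 0.0854
gripper_force: 0.0
```

Run:
```python
from h import *
np.set_printoptions(precision=3,suppress=True)
o=r.get_obs();print(o["clock"],o["tcp_pos"],o["orientation"],o["joints"])
f=r.grab_frame("wrist");save(f,"w1.png");print(f["eye"],f["attitude"])
print(att(f).T@(np.array(f["eye"])-o["tcp_pos"]))
for t,z in {"key_bar":.168,"key":.008,"stand":0,"shaft_rim":.15}.items():
    for l in r.landmark_of(f,t)[:3]: print(t,round(l["conf"],2),np.round(l["point"],1),onz(f,l["point"],z))
m=r.outline_of(f,"key_bar")
for q in m[:2]: print(q["conf"],q["rect"],cv2.minAreaRect(np.argwhere(q["pixels"])[:,::-1].astype(np.float32)))
```

```text
2.45 [0.562 0.173 0.433] [0.716 3.055 0.   ] [-0.626  0.21   0.272  1.493 -0.054  1.443  0.757]
[0.502 0.203 0.576] [-0.241 -0.152  1.102]
[0.    0.027 0.155]
key_bar 0.89 [331.5 183.9] [0.588 0.177 0.168]
key 0.68 [329.1 166.6] [0.587 0.178 0.008]
key 0.61 [170.5 230.6] [ 0.559 -0.191  0.008]
stand 0.91 [289.6  79.7] [0.405 0.183 0.   ]
stand 0.84 [400.2  50.2] [0.452 0.392 0.   ]
stand 0.7 [425.9 152.7] [0.651 0.367 0.   ]
shaft_rim 0.84 [123.8 269.6] [ 0.568 -0.204  0.15 ]
0.92 [301.9, 156.9, 60.0, 49.9] ((337.1295166015625, 179.40513610839844), (68.3887939453125, 25.976245880126953), 36.43085861206055)
0.3 [174.4, 94.0, 56.0, 39.0] ((201.51132202148438, 113.56036376953125), (35.81340789794922, 53.62796401977539), 79.3803482055664)
```

View pics/w1.png

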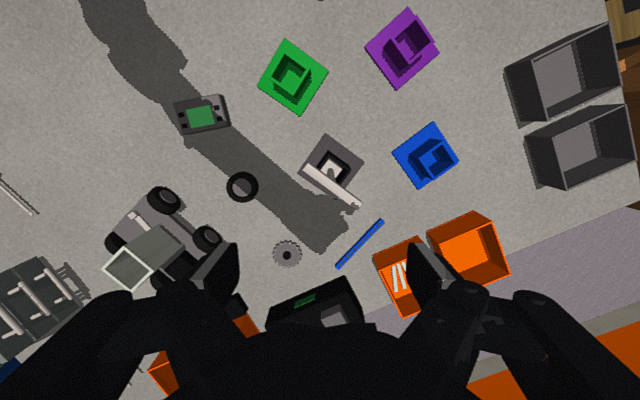

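The wrist picture shows the T-key bar from (303,168) to (358,205) over the black stand at (331,165), with the shaft rim at (128,265). I'll enlarge both.

Run:
```python
import cv2,numpy as np
a=cv2.imread("pics/w1.png")
c1=cv2.resize(a[125:220,290:375],None,fx=4.5,fy=4.5,interpolation=cv2.INTER_CUBIC)
c2=cv2.resize(a[215:310,90:195],None,fx=3.9,fy=4.5,interpolation=cv2.INTER_CUBIC)
for i in range(0,95,10):
    for c,x0,y0,fx in((c1,290,125,4.5),(c2,90,215,3.9)):
        cv2.putText(c,str(y0+i),(0,int(i*4.5)+4),0,.35,(0,0,255));cv2.putText(c,str(x0+i),(int(i*fx)-8,10),0,.35,(255,0,0))
cv2.imwrite("pics/c1.png",np.hstack([c1,c2]));print(np.hstack([c1,c2]).shape)
```

```text
(428, 792, 3)
```

View pics/c1.png

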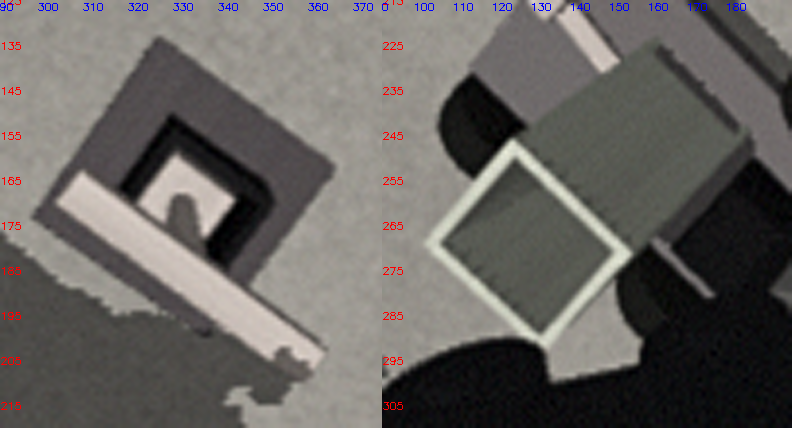

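The crop confirms it: the black stand holds the key, and the other three are coloured. Now I'll turn the corner pixels into positions.

Run:
```python
from h import *
np.set_printoptions(precision=4,suppress=True)
f=r.grab_frame("wrist")
def P(l,z): return np.array([onz(f,p,z)[:2] for p in l])
def rep(n,p):
    d=np.diff(np.vstack([p,p[:1]]),axis=0);print(n,p.mean(0),np.linalg.norm(d,axis=1),(np.degrees(np.arctan2(d[:,1],d[:,0]))))
rep("bar",P([(308.9,163),(302.9,170.1),(356.7,209),(362.7,202.1)],.176))
p=P([(325.6,133.2),(364.4,162.6),(297.3,172.8)],.008)
print("standc",(p[1]+p[2])/2);rep("stand",p)
rep("rim",P([(123.8,246.1),(101.5,269.2),(131.8,292.1),(154.1,271.4)],.15))
```

```text
bar [0.585  0.1869] [0.0134 0.098  0.0136 0.0976] [ -66.274    27.8872  115.6858 -151.9561]
standc [0.5841 0.1886]
stand [0.562  0.1953] [0.0976 0.1377 0.0975] [  27.972  -106.9844  118.1575]
rim [ 0.5711 -0.1872] [0.0619 0.0615 0.0597 0.0628] [ -72.7554   18.837   105.9651 -163.1504]
```

>>> apply_moves([
  [-0.052,0.093,0.2,0,0,-0.115],
  [-0.052,0.093,0.4,0,0,-0.23],
  [-0.052,0.093,0.6,0,0,-0.345],
  [-0.052,0.093,0.6,0,0,-0.46],
  [-0.052,0.093,0.6,0,0,-0.575],
])

```text
clock: 3.42
tcp_pos: [0.5799, 0.1956, 0.2801]
orientation: [0.716, -3.057, 0.0]
contact_force: [-0.2, 0.0, 0.4]
grip_width: 0.0852
gripper_force: 0.0
```

>>> apply_moves([
  [0,0,0,0,0,-0.03],
  [0,0,0,0,0,-0.03],
])

```text
clock: 3.68
tcp_pos: [0.5803, 0.1955, 0.281]
orientation: [0.778, -3.043, -0.0]
contact_force: [0.7, -0.8, -0.8]
grip_width: 0.0851
gripper_force: 0.0
```

```bash
cat >> h.py <<'E'
def frame():
    o=r.get_obs();M=R.from_rotvec(o["orientation"]).as_matrix();return o,M
def togo(d,yaw=0):  # world shift -> numbers
    o,M=frame();return M.T@np.array(d)/.25
E
python3 - <<'E'
from h import *
np.set_printoptions(precision=3,suppress=True)
o,M=frame();print(o["clock"],o["tcp_pos"],o["joints"],M[:,0],M[:,2],"yaw",np.degrees(np.arctan2(M[1,0],M[0,0])))
f=r.grab_frame("wrist");save(f,"w2.png")
for t,z in {"key_bar":.176,"stand":0,"shaft_rim":.15}.items():
    for l in r.landmark_of(f,t)[:3]: print(t,round(l["conf"],2),np.round(l["point"],1),onz(f,l["point"],z))
print(proj(f,[.584,.188,.176]),proj(f,o["tcp_pos"]))
for q in r.outline_of(f,"key_bar")[:1]: print(q["conf"],cv2.boxPoints(cv2.minAreaRect(np.argwhere(q["pixels"])[:,::-1].astype(np.float32))))
E
```

```text
3.675 [0.58  0.196 0.281] [-0.504  0.332  0.1    1.659 -0.036  1.152  1.677] [-0.877 -0.48   0.   ] [-0.001  0.    -1.   ] yaw -151.3263190475681
key_bar 0.73 [299.9 196.2] [0.589 0.177 0.176]
stand 0.76 [309.2 165.2] [0.586 0.176 0.   ]
stand 0.69 [389.9 253. ] [0.651 0.362 0.   ]
stand 0.63 [380.5  54.2] [0.403 0.191 0.   ]
[312.844 197.484] [322.111 246.753]
0.57 [[292. 142.]
 [318. 142.]
 [318. 249.]
 [292. 249.]]
```

View pics/w2.png

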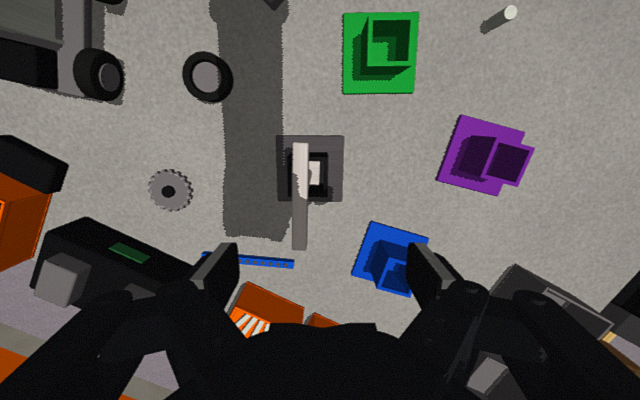

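The picture shows the bar's top face at columns 292–308, rows 142–249, with the stand plate centred at (310,168). My earlier corner estimate was off because the arm was still moving. I'll recompute with the settled view.

Run:
```python
from h import *
np.set_printoptions(precision=4,suppress=True)
f=r.grab_frame("wrist");o,M=frame();print(o["tcp_pos"],np.abs(o["qvel"]).max())
g=cv2.cvtColor(f["pixels"],cv2.COLOR_RGB2GRAY).astype(float)
for y in (150,205,230,240): print(y,g[y,286:318].astype(int))
print(g[134:150,300].astype(int),g[240:256,300].astype(int))
def P(l,z): return np.array([onz(f,p,z)[:2] for p in l])
p=P([(292.5,142),(309,142),(307.5,249),(292,249)],.184);d=np.diff(p,axis=0);print(p.mean(0),np.linalg.norm(d,axis=1),np.degrees(np.arctan2(d[:,1],d[:,0])))
p=P([(277,135.5),(343.5,135.5),(343,201.5),(275.5,201)],.008);d=np.diff(p,axis=0);print(p.mean(0),np.linalg.norm(d,axis=1),np.degrees(np.arctan2(d[:,1],d[:,0])))
```

```text
[0.5807 0.1948 0.2813] 0.002009061441654943
150 [ 35  37  38  33  35  34  56 115 168 195 188 192 192 196 198 200 202 201
 199 203 209 205 158  93  77  82  80  81  81  83  80  80]
205 [ 74  78  83  85  78  76  80  85  94  98  99 101  95 101 100 101 103  98
  96  99 103  88  66 113 151 153 156 159 159 157 145  92]
230 [106 160 162 160 156 147 120  88  97  99  99  98 100 100 101  98  99  98
 101  98  93  93 126 159 158 162 161 161 156 154 146 147]
240 [153 157 162 160 159 151 123  87  94  98  99  97 102  99  98 101  96 100
 101 101  87  89 136 152 152 148 149 152 154 156 151 157]
[155  77  72  83  79  80  84  77  93 181 198 197 197 196 196 193] [ 98 102 100 103 101  98  99 104  95  95 137 155 150 154 151 147]
[0.5885 0.1771] [0.0139 0.0982 0.0145] [118.5772  27.0491 -61.4484]
[0.5902 0.1793] [0.0965 0.0995 0.1042] [118.5786  29.2884 -61.8771]
```

>>> apply_moves([
  [0.006,-0.077,0,0,0,0],
  [0.006,-0.077,0.25,0,0,0],
  [0.006,-0.077,0.49,0,0,0],
  [0.006,-0.077,0.49,0,0,0],
  [0.006,-0.077,0.49,0,0,0],
])

```text
clock: 4.6
tcp_pos: [0.5905, 0.1766, 0.161]
orientation: [-0.774, 3.042, -0.0]
contact_force: [0.9, -0.3, 1.1]
grip_width: 0.0856
gripper_force: 0.0
```

>>> apply_moves([
  [0,0,0,0,0,0],
  [0,0,0,0,0,0],
  [0,0,0,0,0,0],
  [0,0,0,0,0,0],
  [0,0,0,0,0,0],
], claw=0, newtons=80)

```text
clock: 5.22
tcp_pos: [0.5893, 0.1772, 0.1594]
orientation: [-0.776, 3.043, 0.0]
contact_force: [0.3, -0.7, 3.2]
grip_width: 0.0127
gripper_force: 79.0
```

Run:
```python
from h import *
o,M=frame();print({k:np.round(v,4) for k,v in o.items()},"yaw",np.degrees(np.arctan2(M[1,0],M[0,0])))
```

```text
{'clock': np.float64(5.225), 'joints': array([-0.4654,  0.4532,  0.0952,  1.7783, -0.0527,  0.9112,  1.7228]), 'qvel': array([ 0.0012,  0.0035, -0.0009,  0.0006, -0.0005, -0.0004,  0.0013]), 'tau': array([-9.02000e-02, -5.21839e+01,  2.27470e+00, -2.32621e+01,
       -3.72000e-02,  3.13000e-02, -1.25000e-02]), 'tcp_pos': array([0.5893, 0.1772, 0.1594]), 'orientation': array([-7.7620e-01,  3.0428e+00,  3.0000e-04]), 'contact_force': array([ 0.2746, -0.6936,  3.1548]), 'moment': array([-0.0188, -0.0523,  0.0318]), 'gripper_force': np.float64(79.0145), 'grip_width': np.float64(0.0127)} yaw -151.37910151226652
```

>>> apply_moves([
  [0,0,-0.1,0,0,0],
  [0,0,-0.3,0,0,0],
  [0,0,-0.5,0,0,0],
  [0,0,-0.7,0,0,0],
  [0,0,-0.8,0,0,0],
])

```text
clock: 5.85
tcp_pos: [0.5889, 0.177, 0.3609]
orientation: [-0.776, 3.042, 0.0]
contact_force: [0.2, -0.1, -4.8]
grip_width: 0.0123
gripper_force: 78.7
```

Run:
```python
from h import *
np.set_printoptions(precision=4,suppress=True)
o,M=frame();print(o["tcp_pos"],o["grip_width"],o["gripper_force"],o["contact_force"],M[:,0])
for c in ("wrist","scene","side"):
    f=r.grab_frame(c);save(f,c+"3.png")
    for t,z in {"rover":0,"shaft_rim":.15}.items():
        for l in r.landmark_of(f,t)[:2]: print(c,t,round(l["conf"],2),np.round(l["point"],1),onz(f,l["point"],z))
print(togo([-.02,-.25,0]))
```

```text
[0.5889 0.177  0.3609] 0.01233925977811653 78.73175024986267 [ 0.1779 -0.1396 -4.7772] [-0.8778 -0.4789 -0.0018]
wrist rover 0.81 [122.8  37.3] [ 0.5679 -0.1991  0.    ]
wrist shaft_rim 0.5 [321.5 261.3] [0.695 0.234 0.15 ]
scene rover 0.85 [223.4 275.6] [ 0.571  -0.2065  0.    ]
scene shaft_rim 0.63 [212.1 238. ] [ 0.5688 -0.2058  0.15  ]
side rover 0.69 [329.3 174.3] [ 0.5626 -0.2045  0.    ]
side shaft_rim 0.72 [326.3 129.8] [ 0.5702 -0.2038  0.15  ]
[ 0.5493 -0.8394  0.0014]
```

>>> apply_moves([
  [0.55,-0.92,0,0,0,0],
  [0.55,-0.92,0,0,0,0],
  [0.55,-0.92,0,0,0,0],
  [0.55,-0.92,0,0,0,0],
  [0.55,-0.92,0,0,0,0],
])

```text
clock: 6.92
tcp_pos: [0.5769, -0.0969, 0.3585]
orientation: [0.764, -3.046, 0.003]
contact_force: [-0.3, 0.4, -4.7]
grip_width: 0.0123
gripper_force: 78.6
```

>>> apply_moves([
  [0,0,0,0,0,0],
  [0,0,0,0,0,0],
])

```text
clock: 7.18
tcp_pos: [0.5784, -0.0883, 0.3583]
orientation: [0.781, -3.043, -0.002]
contact_force: [0.7, 0.6, -3.7]
grip_width: 0.0126
gripper_force: 78.6
```

Run:
```python
from h import *
np.set_printoptions(precision=4,suppress=True)
o,M=frame();print(o["tcp_pos"],o["joints"],np.abs(o["qvel"]).max(),M[:,0])
f=r.grab_frame("wrist");save(f,"w4.png")
for t,z in {"rover":0,"shaft_rim":.15,"stem_tip":.072}.items():
    for l in r.landmark_of(f,t)[:2]: print(t,round(l["conf"],2),np.round(l["point"],1),onz(f,l["point"],z))
```

```text
[ 0.5784 -0.0883  0.3583] [-0.159   0.2356  0.2526  1.6226 -0.062   1.292   2.1773] 0.011767743778582763 [-0.8764 -0.4816 -0.    ]
rover 0.73 [265.2 125.3] [ 0.5708 -0.2038  0.    ]
shaft_rim 0.74 [242.3 128.9] [ 0.573  -0.2014  0.15  ]
stem_tip 0.86 [255.3 125.8] [ 0.5713 -0.2044  0.072 ]
stem_tip 0.67 [263.1 125.7] [ 0.5656 -0.1943  0.072 ]
```

View pics/w4.png

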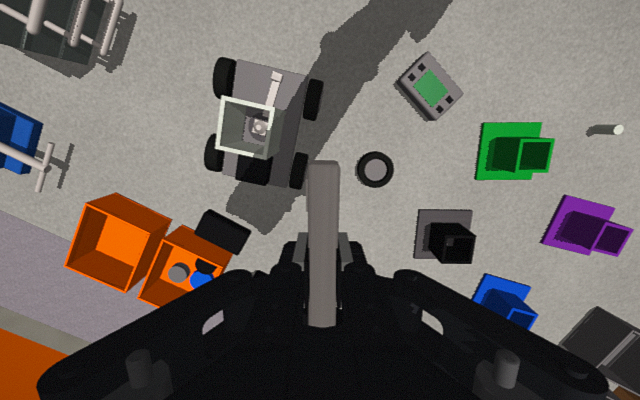

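The picture shows the shaft rim around (246,127), the stem inside it at about (258,127), and the clamp finger at (275,85). I'll enlarge this.

Run:
```python
import cv2
a=cv2.imread("pics/w4.png")
c=cv2.resize(a[65:165,210:300],None,fx=6,fy=6,interpolation=cv2.INTER_CUBIC)
for i in range(0,100,10):
    cv2.putText(c,str(65+i),(0,i*6+4),0,.35,(0,0,255));cv2.putText(c,str(210+i),(i*6-8,10),0,.35,(255,0,0))
cv2.imwrite("pics/c4.png",c)
```

```text
(no output)
```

View pics/c4.png

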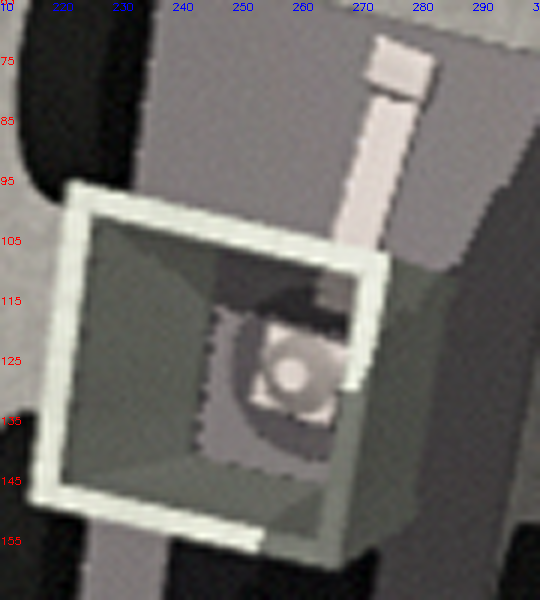

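Run:
```python
from h import *
np.set_printoptions(precision=4,suppress=True)
f=r.grab_frame("wrist")
def P(l,z): return np.array([onz(f,p,z)[:2] for p in l])
def rep(n,p):
    d=np.diff(p,axis=0);print(n,p.mean(0),np.linalg.norm(d,axis=1),np.degrees(np.arctan2(d[:,1],d[:,0])))
c=[(221.7,95.3),(274.7,107.3),(266.3,159.7),(215,148.3)]
rep("rim",P(c+c[:1],.15)); print(P(c,.15).mean(0))
s=P([(254.2,118.8),(251.7,132.2),(265.8,135.3)],.062);rep("stem",s);print((s[0]+s[2])/2)
print("tip",P([(258.5,127.3)],.072)); rep("finger",P([(276.7,77),(269.5,105.8)],.04))
```

```text
rim [ 0.5669 -0.2082] [0.0634 0.0638 0.0644 0.0634] [ 106.4798   16.6982  -73.917  -164.1634]
[ 0.5712 -0.2004]
stem [ 0.5752 -0.2029] [0.0203 0.0218] [ 14.2608 106.4967]
[ 0.5709 -0.2003]
tip [[ 0.5711 -0.2004]]
finger [ 0.5156 -0.2094] [0.0437] [11.3668]
```

>>> apply_moves([
  [0.12,-0.19,0,0,0,0.1],
  [0.242,-0.379,0,0,0,0.15],
  [0.242,-0.379,0,0,0,0.15],
  [0.242,-0.379,0,0,0,0.15],
  [0.242,-0.379,0,0,0,0.15],
])

```text
clock: 8.05
tcp_pos: [0.571, -0.2009, 0.3587]
orientation: [-0.418, 3.114, 0.001]
contact_force: [-0.5, 0.5, -3.7]
grip_width: 0.0124
gripper_force: 78.7
```

```bash
cat > look.py <<'E'
from h import *
np.set_printoptions(precision=4,suppress=True)
o,M=frame();print(o["clock"],o["tcp_pos"],"foot",o["tcp_pos"][2]-.1514,"yaw",np.degrees(np.arctan2(M[1,0],M[0,0])),"tilt",M[:2,2],"F",o["contact_force"],"m",o["moment"],"j7",o["joints"][6],"v",np.abs(o["qvel"]).max())
E
python3 look.py
python3 - <<'E'
from h import *
np.set_printoptions(precision=4,suppress=True)
print(togo([.5711,-.2004,0]-r.get_obs()["tcp_pos"]*[1,1,0]))
# key in side/scene views
for c in ("scene","side"):
    f=r.grab_frame(c);save(f,c+"5.png")
    for t,z in {"key":.207,"key_bar":.375}.items():
        for l in r.landmark_of(f,t)[:2]: print(c,t,round(l["conf"],2),np.round(l["point"],1),onz(f,l["point"],z))
E
```

```text
8.05 [ 0.571  -0.2009  0.3587] foot 0.20725847968892844 yaw -164.6999525247163 tilt [-0.      0.0009] F [-0.5034  0.5299 -3.7206] m [ 0.0327 -0.042   0.0066] j7 2.16358381168912 v 0.0033854164946847255
[-0.0009  0.0019  0.    ]
scene key 0.76 [210.1 220. ] [ 0.5666 -0.1984  0.207 ]
scene key 0.62 [223.6 274.4] [ 0.7246 -0.2102  0.207 ]
scene key_bar 0.85 [190.7 165.3] [ 0.5745 -0.2042  0.375 ]
side key 0.97 [326.5 108.8] [ 0.5703 -0.2147  0.207 ]
side key_bar 0.76 [323.8  44.2] [ 0.5752 -0.2139  0.375 ]
```

>>> apply_moves([
  [0,0.002,0.12,0,0,0],
  [0,0.002,0.22,0,0,0],
  [0,0.002,0.32,0,0,0],
  [0,0.002,0.4,0,0,0],
  [0,0.002,0.47,0,0,0],
])

```text
clock: 8.98
tcp_pos: [0.5704, -0.2022, 0.2405]
orientation: [0.414, -3.114, -0.0]
contact_force: [0.5, 0.5, -3.9]
grip_width: 0.0126
gripper_force: 78.6
```

>>> apply_moves([
  [0,0,0.03,0,0,0],
  [0,0,0.05,0,0,0],
  [0,0,0.07,0,0,0],
  [0,0,0.07,0,0,0],
])

```text
clock: 9.48
tcp_pos: [0.5703, -0.2024, 0.2238]
orientation: [0.413, -3.114, -0.0]
contact_force: [-0.1, -0.6, -4.3]
grip_width: 0.0125
gripper_force: 78.7
```

```bash
python3 look.py
```

```text
9.475 [ 0.5703 -0.2024  0.2238] foot 0.07236953792999795 yaw -164.8799656057972 tilt [-0.0001  0.0001] F [-0.0549 -0.6266 -4.2958] m [0.0138 0.003  0.0209] j7 2.1981094949361433 v 0.007498297605139137
```

>>> apply_moves([
  [-0.005,0.007,0,0,0,0],
  [-0.005,0.007,0.015,0,0,0],
  [-0.005,0.007,0.03,0,0,0],
  [-0.005,0.007,0.038,0,0,0],
  [-0.005,0.007,0.038,0,0,0],
])

```text
clock: 10.1
tcp_pos: [0.5709, -0.2004, 0.214]
orientation: [0.413, -3.114, -0.0]
contact_force: [-0.5, -0.5, -3.6]
grip_width: 0.0127
gripper_force: 78.8
```

```bash
python3 look.py
```

```text
10.1 [ 0.5709 -0.2004  0.214 ] foot 0.06259107785962154 yaw -164.88277295932338 tilt [-0.0005  0.0001] F [-0.5254 -0.4501 -3.5724] m [-0.0392 -0.0201  0.0113] j7 2.197620606794764 v 0.004601853417653965
```

Position and angle are right. Now down in small steps, watching the force.

>>> apply_moves([
  [0,0,0.006,0,0,0],
  [0,0,0.012,0,0,0],
  [0,0,0.016,0,0,0],
  [0,0,0.016,0,0,0],
])

```text
clock: 10.6
tcp_pos: [0.571, -0.2004, 0.2102]
orientation: [0.413, -3.114, -0.0]
contact_force: [-0.4, -0.7, -4.6]
grip_width: 0.013
gripper_force: 78.8
```

>>> apply_moves([
  [0,0,0.006,0,0,0],
  [0,0,0.012,0,0,0],
  [0,0,0.018,0,0,0],
  [0,0,0.018,0,0,0],
])

```text
clock: 11.1
tcp_pos: [0.571, -0.2004, 0.2056]
orientation: [0.413, -3.114, -0.0]
contact_force: [0.2, 0.0, -4.0]
grip_width: 0.0128
gripper_force: 78.8
```

>>> apply_moves([
  [0,0,0.006,0,0,0],
  [0,0,0.012,0,0,0],
  [0,0,0.018,0,0,0],
  [0,0,0.024,0,0,0],
  [0,0,0.024,0,0,0],
])

```text
clock: 11.72
tcp_pos: [0.571, -0.2004, 0.1996]
orientation: [0.413, -3.114, -0.0]
contact_force: [-0.7, 0.6, -4.4]
grip_width: 0.0126
gripper_force: 78.8
```

```bash
python3 look.py
```

```text
11.725 [ 0.571  -0.2004  0.1996] foot 0.04822263102709862 yaw -164.8799776071475 tilt [-0.0003  0.0001] F [-0.7485  0.6094 -4.4167] m [-0.0306  0.045   0.0166] j7 2.2027873789153873 v 0.0038842908248488822
```

>>> apply_moves([
  [0,0,0.005,0,0,0],
  [0,0,0.005,0,0,0.06],
  [0,0,0.005,0,0,0.12],
  [0,0,0.005,0,0,0.18],
  [0,0,0.005,0,0,0.24],
])

```text
clock: 12.35
tcp_pos: [0.5711, -0.2005, 0.1985]
orientation: [0.182, 3.136, -0.0]
contact_force: [-0.8, -0.3, -3.6]
grip_width: 0.0123
gripper_force: 78.7
```

```bash
python3 look.py
```

```text
12.35 [ 0.5711 -0.2005  0.1985] foot 0.04713999304409103 yaw 173.3502056176445 tilt [ 0.     -0.0002] F [-0.8483 -0.3124 -3.6202] m [-0.1228  0.0503  0.0633] j7 1.86177478788515 v 0.67627596662712
```

>>> apply_moves([
  [0,0,0,0,0,0.08],
  [0,0,0,0,0,0.16],
  [0,0,0,0,0,0.24],
  [0,0,0,0,0,0.32],
  [0,0,0,0,0,0.4],
])

```text
clock: 12.98
tcp_pos: [0.5711, -0.2004, 0.1985]
orientation: [1.143, 2.926, -0.0]
contact_force: [0.4, -0.8, -3.7]
grip_width: 0.0127
gripper_force: 78.7
```

```bash
python3 look.py
```

```text
12.975 [ 0.5711 -0.2004  0.1985] foot 0.04714157485337603 yaw 137.31918775795077 tilt [-0.     -0.0003] F [ 0.3615 -0.816  -3.6629] m [-0.1429  0.0258  0.1594] j7 1.3030642128544057 v 0.8823175969587826
```

>>> apply_moves([
  [0,0,0,0,0,0.06],
  [0,0,0,0,0,0.12],
  [0,0,0,0,0,0.17],
  [0,0,0,0,0,0.22],
  [0,0,0,0,0,0.22],
])

```text
clock: 13.6
tcp_pos: [0.5711, -0.2004, 0.1985]
orientation: [1.623, 2.69, -0.001]
contact_force: [0.1, -0.6, -4.7]
grip_width: 0.0123
gripper_force: 78.7
```

```bash
python3 look.py
```

```text
13.6 [ 0.5711 -0.2004  0.1985] foot 0.04714506114527239 yaw 117.7784653288325 tilt [-0.0001 -0.0004] F [ 0.0543 -0.5769 -4.7276] m [-0.1785  0.1021  0.0144] j7 1.0048562949179625 v 0.044011039717012104
```

>>> apply_moves([
  [0,0,0,0,0,0.02],
  [0,0,0,0,0,0.04],
  [0,0,0,0,0,0.05],
])

```text
clock: 13.98
tcp_pos: [0.5711, -0.2004, 0.1985]
orientation: [-1.73, -2.622, -0.0]
contact_force: [0.1, -0.3, -4.4]
grip_width: 0.0129
gripper_force: 78.7
```

```bash
python3 look.py
```

```text
13.975 [ 0.5711 -0.2004  0.1985] foot 0.04713622590616229 yaw 113.16206661902721 tilt [-0.  0.] F [ 0.1195 -0.3189 -4.4264] m [-0.1862  0.0912  0.1718] j7 0.9352398093785326 v 0.11088350977266091
```

Still 0.17 N m, so it is turning the clamp and hasn't reached the stop. On in small steps.

>>> apply_moves([
  [0,0,0,0,0,0.01],
  [0,0,0,0,0,0.02],
  [0,0,0,0,0,0.03],
])

```text
clock: 14.35
tcp_pos: [0.5711, -0.2004, 0.1985]
orientation: [-1.791, -2.581, -0.0]
contact_force: [-0.4, 0.4, -3.8]
grip_width: 0.0123
gripper_force: 78.7
```

>>> apply_moves([
  [0,0,0,0,0,0.01],
  [0,0,0,0,0,0.02],
])

```text
clock: 14.6
tcp_pos: [0.5711, -0.2004, 0.1985]
orientation: [1.832, 2.552, 0.0]
contact_force: [-0.3, -0.7, -4.6]
grip_width: 0.0124
gripper_force: 78.8
```

```bash
python3 look.py
```

```text
14.6 [ 0.5711 -0.2004  0.1985] foot 0.04714857644098444 yaw 108.66436768088806 tilt [0. 0.] F [-0.317  -0.6966 -4.5889] m [-0.1955  0.1022  0.1566] j7 0.8673473698201862 v 0.09409472430558641
```

>>> apply_moves([
  [0,0,0,0,0,0.01],
  [0,0,0,0,0,0.02],
])

```text
clock: 14.85
tcp_pos: [0.5711, -0.2004, 0.1986]
orientation: [1.872, 2.523, 0.0]
contact_force: [-0.2, -0.2, -3.2]
grip_width: 0.0125
gripper_force: 78.7
```

```bash
python3 look.py
```

```text
14.85 [ 0.5711 -0.2004  0.1986] foot 0.04715586881042172 yaw 106.8611988237195 tilt [0. 0.] F [-0.1727 -0.2213 -3.1695] m [-0.2294  0.1334  0.1515] j7 0.8401964821416953 v 0.12451072221099523
```

>>> apply_moves([
  [0,0,0,0,0,0.01],
  [0,0,0,0,0,0.015],
])

```text
clock: 15.1
tcp_pos: [0.5711, -0.2004, 0.1985]
orientation: [-1.901, -2.501, -0.0]
contact_force: [-1.1, -0.5, -3.5]
grip_width: 0.0127
gripper_force: 78.7
```

```bash
python3 look.py
```

```text
15.1 [ 0.5711 -0.2004  0.1985] foot 0.04713530761471174 yaw 105.53278663212606 tilt [-0.  0.] F [-1.0653 -0.5247 -3.5396] m [-0.1889  0.0761  0.1614] j7 0.8202530181788051 v 0.05260944913732347
```

>>> apply_moves([
  [0,0,0,0,0,0.006],
  [0,0,0,0,0,0.012],
])

```text
clock: 15.35
tcp_pos: [0.5711, -0.2004, 0.1985]
orientation: [-1.924, -2.483, -0.0]
contact_force: [-0.4, -0.8, -4.3]
grip_width: 0.0125
gripper_force: 78.8
```

```bash
python3 look.py
```

```text
15.35 [ 0.5711 -0.2004  0.1985] foot 0.04714930811300749 yaw 104.45747718398931 tilt [-0.  0.] F [-0.4309 -0.7976 -4.3189] m [-0.2372  0.124   0.0886] j7 0.8040918931130053 v 0.05435020373601109
```

>>> apply_moves([
  [0,0,0,0,0,0.008],
  [0,0,0,0,0,0.015],
])

```text
clock: 15.6
tcp_pos: [0.5711, -0.2004, 0.1986]
orientation: [-1.954, -2.46, -0.0]
contact_force: [0.0, -1.3, -3.8]
grip_width: 0.012
gripper_force: 78.8
```

```bash
python3 look.py
python3 - <<'E'
from h import *
for c in("scene","side"):save(r.grab_frame(c),c+"6.png")
a=cv2.imread("pics/scene6.png")[190:310,160:280];b=cv2.imread("pics/side6.png")[100:200,270:380]
cv2.imwrite("pics/c6.png",np.hstack([cv2.resize(a,(400,400),interpolation=2),cv2.resize(b,(400,400),interpolation=2)]))
E
```

```text
15.6 [ 0.5711 -0.2004  0.1986] foot 0.04716012577212925 yaw 103.09491957679569 tilt [0.     0.0001] F [ 0.0205 -1.3471 -3.7515] m [-0.1881  0.1038  0.1324] j7 0.7836650583347984 v 0.06551891969396187
```

View pics/c6.png

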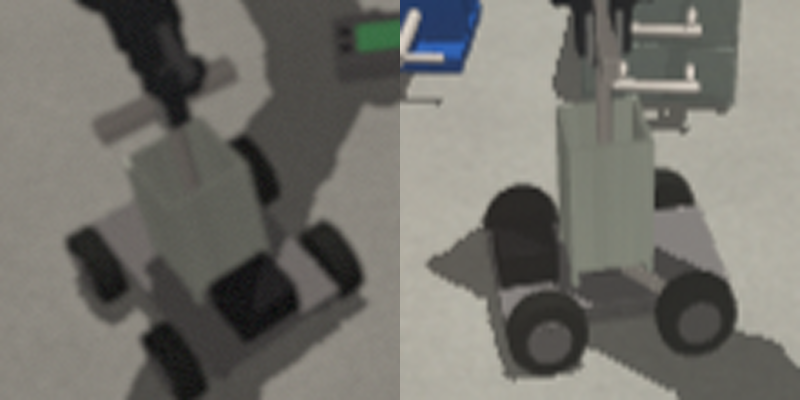

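>>> apply_moves([
  [0,0,0,0,0,0.005],
  [0,0,0,0,0,0.01],
])

```text
clock: 15.95
tcp_pos: [0.5711, -0.2004, 0.1985]
orientation: [-1.972, -2.445, -0.0]
contact_force: [-0.8, -0.0, -4.1]
grip_width: 0.0119
gripper_force: 78.8
```

```bash
python3 look.py
```

```text
15.95 [ 0.5711 -0.2004  0.1985] foot 0.04714565947788585 yaw 102.21630853558122 tilt [-0.  0.] F [-0.7641 -0.0277 -4.1352] m [-0.2113  0.0953  0.265 ] j7 0.7704763838042603 v 0.061296839558890044
```

>>> apply_moves([
  [0,0,0,0,0,0.004],
  [0,0,0,0,0,0.004],
])

```text
clock: 16.2
tcp_pos: [0.5711, -0.2004, 0.1986]
orientation: [1.979, 2.439, 0.0]
contact_force: [0.2, -1.4, -3.8]
grip_width: 0.0124
gripper_force: 78.8
```

```bash
python3 look.py
```

```text
16.2 [ 0.5711 -0.2004  0.1986] foot 0.04715534012579539 yaw 101.88454868389347 tilt [ 0.0001 -0.    ] F [ 0.2215 -1.4318 -3.7753] m [-0.196   0.1222  0.2788] j7 0.7654737216590135 v 0.004598336308579789
```

At the stop: 0.28 N m holds at rest. I'll ease back to unload, then lift.

>>> apply_moves([
  [0,0,0,0,0,-0.05],
  [0,0,0,0,0,-0.09],
  [0,0,-0.03,0,0,-0.09],
  [0,0,-0.08,0,0,-0.09],
  [0,0,-0.14,0,0,-0.09],
])

```text
clock: 16.82
tcp_pos: [0.5712, -0.2004, 0.2347]
orientation: [1.803, 2.572, 0.0]
contact_force: [0.4, -0.3, -4.5]
grip_width: 0.0124
gripper_force: 78.7
```

```bash
python3 look.py
```

```text
16.825 [ 0.5712 -0.2004  0.2347] foot 0.08332511202251991 yaw 109.93166239847545 tilt [0.0003 0.    ] F [ 0.4187 -0.31   -4.5043] m [-0.0088 -0.0162  0.0075] j7 0.8612755228814961 v 0.22938355734696103
```

>>> apply_moves([
  [0,0,-0.2,0,0,0],
  [0,0,-0.4,0,0,-0.04],
  [0,0,-0.52,0,0,-0.09],
  [0,0,-0.52,0,0,-0.09],
])

```text
clock: 17.32
tcp_pos: [0.5722, -0.2013, 0.3669]
orientation: [1.615, 2.688, 0.004]
contact_force: [0.5, -1.5, -3.8]
grip_width: 0.0125
gripper_force: 78.8
```

```bash
python3 look.py
python3 - <<'E'
from h import *
o,M=frame();print(np.round(togo([.578-o["tcp_pos"][0],-.0-o["tcp_pos"][1],0]),3))
E
```

```text
17.325 [ 0.5722 -0.2013  0.3669] foot 0.2154593250508641 yaw 117.99550835526858 tilt [ 0.0062 -0.0009] F [ 0.4683 -1.5181 -3.8213] m [ 0.0057 -0.0362  0.0288] j7 0.9215350221384406 v 0.08191277602208522
[ 0.7    0.399 -0.001]
```

>>> apply_moves([
  [0.7,0.4,0,0,0,0],
  [0.7,0.4,0,0,0,0],
  [0.7,0.4,0,0,0,0],
  [0.7,0.4,0,0,0,0],
  [0.7,0.4,0,0,0,0],
])

```text
clock: 17.95
tcp_pos: [0.5763, 0.0022, 0.3621]
orientation: [-1.614, -2.694, 0.003]
contact_force: [0.9, -0.7, -4.7]
grip_width: 0.0125
gripper_force: 78.8
```

```bash
python3 look.py
python3 - <<'E'
from h import *
fs={c:r.grab_frame(c) for c in("scene","wrist")}
T=[]
for c,f in fs.items():
    u,v=proj(f,[.5711,-.2004,.06]).astype(int);print(c,u,v)
    s=60; a=f["pixels"][max(v-s,0):v+s,max(u-s,0):u+s,::-1]; T.append(cv2.resize(a,(400,400),interpolation=2))
cv2.imwrite("pics/c7.png",np.hstack(T))
o,M=frame();print(np.round(togo([.5895-o["tcp_pos"][0],.178-o["tcp_pos"][1],0]),3))
E
```

```text
17.95 [0.5763 0.0022 0.3621] foot 0.2106938775563301 yaw 118.15406587957298 tilt [-0.0024 -0.0006] F [ 0.8949 -0.6978 -4.7069] m [-0.0334 -0.0062 -0.0086] j7 0.5275966354110054 v 0.05087361597366806
scene 221 260
wrist 266 265
[ 0.609  0.381 -0.001]
```

View pics/c7.png

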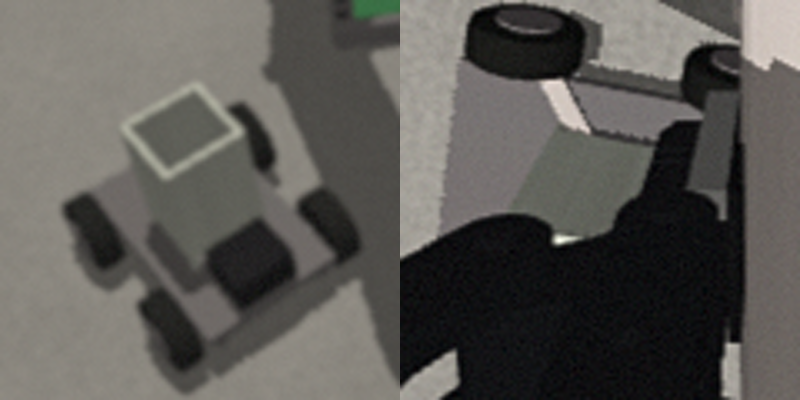

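Run:
```python
from h import *
f=r.grab_frame("wrist")
for z in(.03,.04):
    a=onz(f,(251,229.6),z);b=onz(f,(258.5,244),z);d=a[:2]-b[:2]
    c=a[:2]-[.5711,-.2004]
    print(a,b,[ (196.2-np.degrees(np.arctan2(v[1],v[0])))*np.pi/180 for v in (d,c)],np.linalg.norm(c))
```

```text
[ 0.51814128 -0.16726139  0.03      ] [ 0.54191839 -0.18673651  0.03      ] [np.float64(0.9690047778347913), np.float64(0.8418775856505405)] 0.06247234056635471
[ 0.51872493 -0.1625194   0.04      ] [ 0.54200198 -0.18158495  0.04      ] [np.float64(0.9690047778347913), np.float64(0.9089076078258667)] 0.06463812516770968
```

>>> apply_moves([
  [0.61,0.38,0,0,0,0],
  [0.61,0.38,0,0,0,0],
  [0.61,0.38,0,0,0,0],
  [0.61,0.38,0,0,0,0],
  [0.61,0.38,0,0,0,0],
])

```text
clock: 18.73
tcp_pos: [0.5895, 0.178, 0.3633]
orientation: [1.62, 2.691, -0.002]
contact_force: [0.2, -1.3, -3.7]
grip_width: 0.0127
gripper_force: 78.7
```

>>> apply_moves([
  [0,0,0,0,0,0],
  [0,0,0,0,0,0],
])

```text
clock: 18.98
tcp_pos: [0.5893, 0.1786, 0.3638]
orientation: [1.62, 2.692, 0.0]
contact_force: [-0.4, -0.4, -4.5]
grip_width: 0.0126
gripper_force: 78.7
```

```bash
python3 look.py
python3 - <<'E'
from h import *
o,M=frame();print(np.round(togo([.5895-o["tcp_pos"][0],.178-o["tcp_pos"][1],.235-o["tcp_pos"][2]]),3))
E
```

```text
18.975 [0.5893 0.1786 0.3638] foot 0.2123856452201596 yaw 117.92189899259691 tilt [0.0003 0.0001] F [-0.448  -0.3805 -4.5437] m [-0.0359  0.0352  0.0405] j7 0.24730721220591081 v 0.0075208995199486
[-0.003 -0.     0.515]
```

The finger's direction reads about 0.97 rad, so the clamp is at its stop. Now I'll lower the key into the stand.

>>> apply_moves([
  [0,0,0.15,0,0,0],
  [0,0,0.3,0,0,0],
  [0,0,0.42,0,0,0],
  [0,0,0.51,0,0,0],
  [0,0,0.51,0,0,0],
])

```text
clock: 19.6
tcp_pos: [0.5879, 0.1795, 0.2345]
orientation: [-1.616, -2.691, 0.005]
contact_force: [-0.4, 0.3, -3.0]
grip_width: 0.0128
gripper_force: 78.8
```

>>> apply_moves([
  [0,0,0.06,0,0,0],
  [0,0,0.12,0,0,0],
  [0,0,0.18,0,0,0],
  [0,0,0.24,0,0,0],
  [0,0,0.28,0,0,0],
])

```text
clock: 20.23
tcp_pos: [0.5886, 0.1803, 0.1647]
orientation: [-1.616, -2.694, 0.002]
contact_force: [0.4, 0.7, -4.3]
grip_width: 0.0124
gripper_force: 78.8
```

```bash
python3 look.py
```

```text
20.225 [0.5886 0.1803 0.1647] foot 0.013344904747027764 yaw 118.08701770501642 tilt [-0.0011 -0.0005] F [ 0.4112  0.6751 -4.3042] m [ 0.0007  0.0114 -0.0293] j7 0.33647733522263545 v 0.14535644948907753
```

>>> apply_moves([
  [0,0,0.01,0,0,0],
  [0,0,0.015,0,0,0],
  [0,0,0.018,0,0,0],
  [0,0,0.018,0,0,0],
])

```text
clock: 20.72
tcp_pos: [0.5892, 0.1804, 0.1619]
orientation: [1.616, 2.694, 0.001]
contact_force: [-0.9, -0.7, -5.6]
grip_width: 0.0125
gripper_force: 78.8
```

```bash
python3 look.py
```

```text
20.725 [0.5892 0.1804 0.1619] foot 0.010505038988664284 yaw 118.08240411749281 tilt [0.0006 0.0003] F [-0.9191 -0.7031 -5.5641] m [ 0.0047 -0.0187  0.0008] j7 0.33870477473338956 v 0.0018178241540158261
```

>>> apply_moves([
  [0,0,0.006,0,0,0],
  [0,0,0.01,0,0,0],
  [0,0,0.01,0,0,0],
])

```text
clock: 21.1
tcp_pos: [0.5893, 0.1804, 0.1595]
orientation: [1.616, 2.694, 0.001]
contact_force: [-0.6, -0.7, 0.6]
grip_width: 0.0123
gripper_force: 79.4
```

>>> apply_moves([
  [0,0,0,0,0,0],
  [0,0,0,0,0,0],
  [0,0,0,0,0,0],
  [0,0,0,0,0,0],
], claw=1)

```text
clock: 21.6
tcp_pos: [0.589, 0.1804, 0.1591]
orientation: [1.616, 2.694, 0.0]
contact_force: [0.0, -0.0, 0.3]
grip_width: 0.0832
gripper_force: 0.0
```

```bash
python3 look.py
```

```text
21.6 [0.589  0.1804 0.1591] foot 0.007707191879190667 yaw 118.07637753712697 tilt [0.0001 0.0001] F [ 0.038  -0.0138  0.2873] m [ 0.0657 -0.0259  0.0116] j7 0.34014476264399157 v 0.003494552898481885
```

The floor took the key's weight and it is released. Next I'll rise clear and check.

>>> apply_moves([
  [0,0,-0.1,0,0,0],
  [0,0,-0.3,0,0,0],
  [0,0,-0.5,0,0,0],
  [0,0,-0.6,0,0,0],
  [0,0,-0.6,0,0,0],
])

```text
clock: 22.22
tcp_pos: [0.5901, 0.1805, 0.3112]
orientation: [1.615, 2.692, 0.006]
contact_force: [-0.2, -0.2, -0.9]
grip_width: 0.0855
gripper_force: 0.0
```

>>> apply_moves([
  [0,0,0,0,0,0],
  [0,0,0,0,0,0],
])

```text
clock: 22.48
tcp_pos: [0.5882, 0.1803, 0.3074]
orientation: [-1.615, -2.693, 0.004]
contact_force: [-0.2, 0.2, 0.0]
grip_width: 0.0852
gripper_force: 0.0
```

```bash
python3 look.py
python3 - <<'E'
from h import *
T=[]
for c in("side","wrist"):
    f=r.grab_frame(c)
    for t,z in(("key_bar",.176),("key",.008),("stand",0)):
        for l in r.landmark_of(f,t)[:1]: print(c,t,round(l["conf"],2),onz(f,l["point"],z).round(3))
    u,v=proj(f,[.589,.178,.1]).astype(int);T.append(cv2.resize(f["pixels"][max(v-70,0):v+70,max(u-70,0):u+70,::-1],(400,400),interpolation=2))
cv2.imwrite("pics/c8.png",np.hstack(T))
E
```

```text
22.475 [0.5882 0.1803 0.3074] foot 0.1560296202988177 yaw 118.08591714439807 tilt [-0.0025 -0.0012] F [-0.1903  0.2349  0.0214] m [ 0.0375 -0.0167 -0.0576] j7 0.2665003289955724 v 0.005622425742611414
side key_bar 0.92 [0.593 0.18  0.176]
side key 0.55 [0.587 0.183 0.008]
side stand 0.95 [0.589 0.18  0.   ]
wrist key_bar 0.82 [0.59  0.183 0.176]
wrist key 0.98 [0.592 0.178 0.008]
wrist stand 0.96 [0.585 0.18  0.   ]
```

View pics/c8.png

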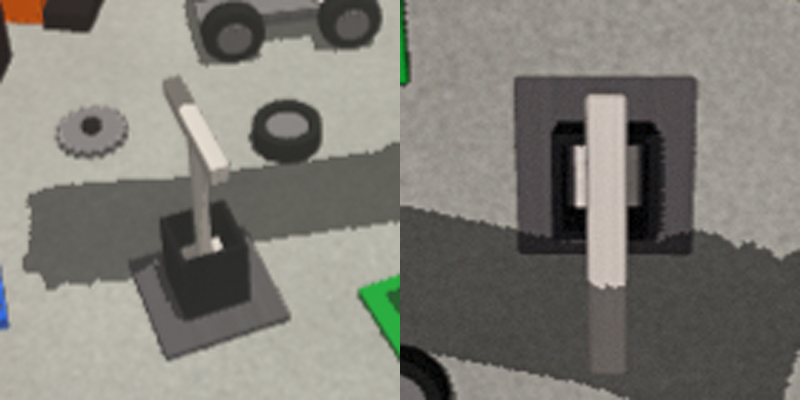

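The key stands upright in the black stand, released, with the gripper clear of it. Handing in.

```bash
python3 -c "
from bench import r
print(r.hand_in())"
```

```text
the job is handed in; nothing more can be done
None
```

I seated the key on the stem, turned the clamp to its stop (about 0.28 N m held at rest), stood the key back upright in the black stand and handed the job in at about 22.5 s; the hand-in returned no verdict.

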